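# Seat a biscuit carton in the date coder's corner and start the coder

### The arm

A 7-joint arm with a two-finger parallel gripper is mounted at the origin on the work surface. World frame = base frame: x ahead of the robot, y to its left, z up, the work surface at z = 0. Lengths are in mm, angles in rad, forces in N, time in s.
With the tool pointing down it reaches from about 425 to 800 mm from the base axis. Payload 8.3 kg.
Tool frame: the origin (TCP) lies at the very end of the fingers, on their centre line; the grasp point (between the pads) lies 19 mm behind it (r.pinch_z is the distance from the TCP to the grasp point, in mm); z points along the fingers, y is the line along which they close (so a half turn about z gives the same grasp; the last joint's range is limited). The gripper opens to 85 mm and grips with 20 to 120 N. Pads are 22 mm wide; open, the fingers measure 114 mm over their backs; the gripper's body (76 mm by 85 mm) begins 54 mm behind the grasp point. The pads swing forward as they close: fully open they stand 13 mm farther back than shut.
Start: joints at [-1.222, 0.383, 0.016, 1.37, -0.006, 1.388, -0.046], TCP at [250.108, 572.754, 207.179] pointing down, gripper open.
Joint ranges: [-2.95, 2.95], [-0.25, 2.06], [-1.52, 1.56], [0.18, 2.33], [-1.44, 4.58], [0.02, 2.06], [-3.01, 3.01]. Speed limits (rad/s): [2.39, 2.39, 3.01, 3.01, 3.14, 3.14, 3.14].

### API

Orientations are given as a unit quaternion [x, y, z, w].
In Python, from bench import r gives the robot as it stands. The module is installed in compiled form; this text tells all that it offers.
- The arm moves only by the shell command python3 -m handwheel 'ROWS' [OPENING]. ROWS is JSON, a list of rows, each a list of 4 numbers: the shift along the world's x, y, z in units of 0.3 m (1.0 is 0.3 m), then the turn about the world's z in units of pi/2 rad (1.0 is pi/2 rad). In form: [[x, y, z, twist], ...]. A call has 1 to 20 rows; each row is the pose to reach, as a shift and turn from the pose commanded when the call began; what a row does not reach only later rows make up. A row lasts 1/8 s, in which the tool goes at most 62.5 mm and 10.7 degrees, less where a joint would pass 70% of its speed; a pose out of reach is approached as far as the arm can. A call with a number of a shift or a turn outside -1 to 1 is refused whole. A call with a gripper value outside its range is refused whole. OPENING is the opening, from 0 (shut) to 1 (fully open), set as the call begins (- or left out, the last holds). The fingers move at their own pace and stop on an object; the grip force is fixed at half the most. Time passes only in rows, so rows that repeat a pose let the fingers close. It gives the time, the measured TCP pose, the force, the opening and the grip force at its end, in the units of the state.
- r.observe(): the state, without advancing time (a new reading comes with each control period).
- r.snapshot(name): name is "scene" or "side" or "wrist"; returns a dict with "img" (420x560x3 uint8, red, green, blue), "depth" (420x560 float32, mm along the optical axis (not along the pixel's ray), 0 where there is no reading), "fx", "fy", "cx", "cy" (pixels), "rvec" (rotation vector, rad) and "tvec" (3), from world to camera coordinates, as OpenCV has them; the wrist camera has in their place "T_tool_cam" (4x4, takes a point from camera to tool coordinates, whose origin is the TCP and whose axes are the flange's). Camera axes: x right, y down, z forward; pixel columns grow to the right and rows downward; lengths in mm; the calibration is good to about 2 mm. A picture is of the moment at which its call begins: read the wrist's pose just before it.
- r.job_done(): hands the job in; it is judged then, once.
The state is a dict: "t": time; "joint_positions": joint angles; "qvel": joint speeds; "joint_efforts": joint torques, N m; "eef_pos": TCP position; "ee_rot": TCP orientation; "ft_force": force on the tool from outside, world axes, zero at the start; "ft_torque": the same for the moment, N m; "gripper_width": finger opening in mm; "finger_force": force on a finger pad.
Only numpy, scipy, OpenCV 4.12 (cv2) and the standard library are available. Lean on these libraries where they do the work, as an engineer would, in place of code of your own. Each camera call takes 0.05 s, during which the arm holds its last target. There are 200 camera calls.

### The job

Push the long biscuit carton along the table until its far long side stands flush against the back rail and its end is flush against the end stop, square in the corner of the date coder; then press the start button fully down and let it go. Only push and press with the fingers: the carton must stay flat on the table, never picked up, and the button must not be pressed before the carton is in its corner. Leave all the other things where they stand.

Things in the scene. Friction and masses are not known exactly. Their poses are not given: they have to be found in the camera images.
- carton: long biscuit carton of brown card with a pale window on top, closed, 110 mm (its x) by 150 mm (its y) by 60 mm high, about 0.2 to 0.45 kg, loose on the table; too wide for the gripper. Origin at the centre of its underside; z up. At the start its +x long side looks roughly towards the rail (within 0.35 rad of the rail's own yaw)
- rail: white plastic back rail, fixed to the table: an upright bar 460 mm long (along its y), 12 mm thick and 30 mm high. Origin at table height, middle of the face towards the robot; x points away from the robot through the rail; y runs along it to the robot's left. The carton belongs on its -x side. A grey print head 65 mm high stands behind it
- end_stop: white plastic end stop fixed square to the rail, same yaw: bar 30 mm high, 12 mm thick, standing out 90 mm from the rail towards the robot (its -x), right of the carton. Origin at table height in the inner corner, where the rail's face meets the stop's face; that face looks along +y and the carton belongs on the +y side. Seated, the carton's centre is at x = -55 mm, y = +75 mm in this frame
- start (a joint): travel of the start button, m: 0 up, 0.006 fully down; it springs back when let go, about 5 N to hold it fully down; counts as pressed from 0.0045
- start_top (a point): centre of the top of the start button, a grey round button 32 mm across on a flat grey plate fixed to the table right of the end stop; pressed straight down
- small_carton: bystander: square carton of the same card, 90 by 90 by 50 mm high, loose; origin at the centre of its underside
- jar: bystander: round jar with steel cap, 52 mm across and 75 mm high, loose; origin at the centre of its underside
- cup: bystander: steel cup, 70 mm across the rim and 85 mm high, loose; origin at the centre of its underside
- tape: bystander: roll of tape lying flat, 90 mm across and 48 mm high, loose; origin at the centre of its underside
- scraper: bystander: spatula with white handle lying flat, 200 mm long along its x, loose; origin under its middle
Things that resemble listed ones, but are neither listed nor needed, are in the scene too. Leave any turquoise look-alike of the carton alone.

How it is judged:
By the outcome, as a careful person would: the job done as asked, in the order asked, and still so for the second after the job is handed in, with the robot touching nothing.
It also fails if it takes over 58 s, if anything falls off the work surface, if the arm or the gripper's body presses on something with over 40 N, if the wrist force passes 120 N, or if a joint passes its speed limit or range.

## Working session

There is one attempt and no reset: what is moved stays moved. The work goes in short steps, Python scripts to look and compute and a shell command to move; the robot and the scene stay as the last step left them, time stands still between calls to the robot, and variables do not carry over. Pictures are saved under pics/ and viewed, at most 10 in all, crops included, and the job is handed in when it is done.

```bash
mkdir -p pics; cat > h.py <<'E'
import numpy as np,cv2
from bench import r
def snap(n):
    o=r.observe(); s=r.snapshot(n)
    if n=="wrist":
        from scipy.spatial.transform import Rotation as R
        T=np.eye(4);T[:3,:3]=R.from_quat(o["ee_rot"]).as_matrix();T[:3,3]=o["eef_pos"]
        s["Twc"]=T@s["T_tool_cam"]
    else:
        Rm=cv2.Rodrigues(np.array(s["rvec"],float))[0];T=np.eye(4);T[:3,:3]=Rm.T;T[:3,3]=-Rm.T@np.array(s["tvec"],float).ravel();s["Twc"]=T
    return s
def ray(s,uv,z):
    uv=np.atleast_2d(uv).astype(float)
    d=np.c_[(uv[:,0]-s["cx"])/s["fx"],(uv[:,1]-s["cy"])/s["fy"],np.ones(len(uv))]@s["Twc"][:3,:3].T
    c=s["Twc"][:3,3]; return c+d*((z-c[2])/d[:,2])[:,None]
def cloud(s):
    v,u=np.mgrid[0:420,0:560];D=s["depth"]
    P=np.stack([(u-s["cx"])/s["fx"]*D,(v-s["cy"])/s["fy"]*D,D],-1)
    return P@s["Twc"][:3,:3].T+s["Twc"][:3,3]
def save(s,f): cv2.imwrite("pics/"+f,s["img"][...,::-1])
E
python3 - <<'E'
from h import *
import pickle
for n in("scene","side"):
    s=snap(n);save(s,n+"0.png");pickle.dump(s,open(n+"0.pkl","wb"));print(n,s["Twc"].round(2).tolist(),s["fx"],s["cx"],s["cy"])
print(r.observe())
E
```

```text
scene [[0.63, 0.67, -0.4, 936.12], [0.78, -0.55, 0.31, -332.1], [-0.01, -0.51, -0.86, 970.18], [0.0, 0.0, 0.0, 1.0]] 423.9136053473969 275.92903953463974 209.07817064861146
side [[0.87, -0.38, 0.33, 91.8], [-0.5, -0.67, 0.55, -688.3], [0.01, -0.64, -0.77, 975.58], [0.0, 0.0, 0.0, 1.0]] 390.57066829234043 277.00534576747447 211.10207869770707
{'t': 0.1, 'joint_positions': array([-1.22192685,  0.38414331,  0.01640072,  1.37104252, -0.00631986,
        1.38818217, -0.04648883]), 'qvel': array([-0.00024163, -0.00124329, -0.00080806, -0.00106122, -0.00099041,
       -0.00164422, -0.00012223]), 'joint_efforts': array([ 3.49123053e-03, -6.29124713e+01,  8.47972613e-01, -3.72758710e+01,
        1.68595748e-02,  1.05069697e-02, -6.48369064e-05]), 'eef_pos': array([249.92274882, 572.32522518, 206.28875909]), 'ee_rot': array([ 2.04410126e-01,  9.78884955e-01, -8.46331478e-04, -1.69766896e-04]), 'ft_force': array([ 0.64677252, -0.0790099 , -0.97906301]), 'ft_torque': array([-0.01045848, -0.02005599, -0.00082685]), 'finger_force': 0.0, 'gripper_width': 85.56495588159939}
```

View pics/scene0.png

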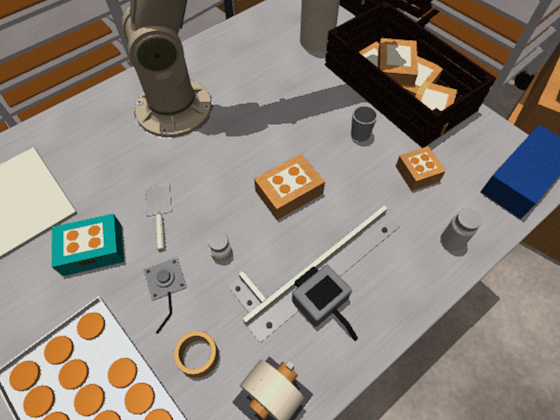

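View pics/side0.png

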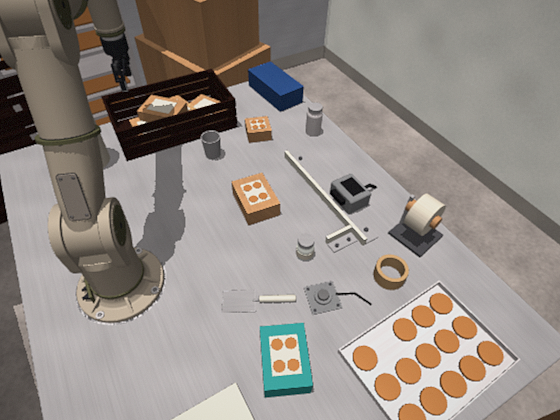

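Scene view: brown carton at (290,187), rail from (248,320) to (386,208), end stop at (240,275)-(265,302), button at (165,277), jar at (220,247), cup at (363,123). The side view agrees: carton (257,197), rail (287,153)-(365,240), button (322,295).

```bash
python3 - <<'E'
from h import *
import pickle
boxes={"scene":dict(carton=(245,145,335,225),rail=(215,200,392,325),button=(140,255,190,302),jar=(203,228,236,266)),
"side":dict(carton=(225,165,290,228),rail=(280,145,372,248),button=(300,278,345,315),jar=(292,230,320,262))}
for n in boxes:
    s=pickle.load(open(n+"0.pkl","rb"));C=cloud(s);im=s["img"].astype(int)
    hsv=cv2.cvtColor(s["img"],cv2.COLOR_RGB2HSV)
    tb=C[380:,280:300][...,2] if n=="scene" else C[300:330,150:200][...,2]
    print(n,"table z",np.median(tb))
    for k,(a,b,c,d) in boxes[n].items():
        P=C[b:d,a:c].reshape(-1,3);H=hsv[b:d,a:c].reshape(-1,3)
        if k=="carton":
            m=(P[:,2]>54)&(P[:,2]<70)
            zt=np.median(P[m,2])
        elif k=="rail":
            m=(P[:,2]>24)&(P[:,2]<36)&(H[:,1]<60)&(H[:,2]>150)
        elif k=="button":
            for lo,hi in((5,15),(15,24),(24,32),(32,45)):
                q=P[(P[:,2]>lo)&(P[:,2]<hi)]
                if len(q)>5:print(" btn",lo,hi,len(q),np.median(q,0).round(1),((q.max(0)+q.min(0))/2).round(1),np.ptp(q,axis=0).round(1))
            continue
        else: m=(P[:,2]>60)&(P[:,2]<85)
        Q=P[m]
        if k=="rail":
            # split bar via main direction
            v=cv2.fitLine(Q[:,:2].astype(np.float32),cv2.DIST_HUBER,0,.01,.01).ravel()
            for _ in range(4):
                nrm=np.array([-v[1],v[0]]);e=(Q[:,:2]-v[2:])@nrm;g=abs(e)<9
                v=cv2.fitLine(Q[g][:,:2].astype(np.float32),cv2.DIST_HUBER,0,.01,.01).ravel()
            nrm=np.array([-v[1],v[0]])
            if nrm[0]<0:nrm=-nrm
            e=(Q[:,:2]-v[2:])@nrm;L=Q[:,:2]@np.array([-nrm[1],nrm[0]])
            g=abs(e)<9; st=e<-15
            print(" rail n",nrm,"yaw",np.arctan2(nrm[1],nrm[0]),"z",np.median(Q[g,2]),"x off pct",np.percentile(e[g]+v[2:]@nrm,[1,5,50,95,99]).round(1),"L",np.percentile(L[g],[.5,99.5]).round(1))
            if st.sum()>5: print("  stop n",st.sum(),"L pct",np.percentile(L[st],[2,10,50,90,98]).round(1),"e",np.percentile(e[st],[1,99]).round(1))
        else:
            rc=cv2.minAreaRect(Q[:,:2].astype(np.float32));print("",k,len(Q),"z",np.percentile(Q[:,2],[5,50,95]).round(1),rc)
            print(cv2.boxPoints(rc).round(1).tolist())
E
```

```text
scene table z 135.81471367108708
 carton 2077 z [56.8 59.9 63. ] ((465.83416748046875, 75.69154357910156), (151.0103302001953, 113.09896850585938), 83.52530670166016)
[[401.1000061035156, 7.0], [513.5, -5.699999809265137], [530.5, 144.3000030517578], [418.20001220703125, 157.10000610351562]]
 rail n [0.9999522  0.00977711] yaw 0.009777264 z 29.613551742551067 x off pct [666.8 667.7 672.9 678.4 679.1] L [-235.2  219.4]
  stop n 149 L pct [-178.8 -177.8 -173.8 -169.5 -168.6] e [-95.9 -16.5]
 btn 5 15 413 [ 474.3 -317.4    6.9] [ 469.7 -314.8   10. ] [107.2 100.1  10. ]
 btn 15 24 134 [ 467.4 -315.9   21.1] [ 464.7 -315.7   19.5] [39.4 31.   8.8]
 btn 24 32 8 [ 464.3 -312.6   24.9] [ 466.6 -317.    25. ] [10.6 25.9  1.9]
 jar 313 z [65.4 74.5 77.2] ((500.53204345703125, -171.045654296875), (44.646644592285156, 44.7203254699707), 54.1799201965332)
[[469.29998779296875, -176.10000610351562], [505.6000061035156, -202.1999969482422], [531.7000122070312, -166.0], [495.5, -139.89999389648438]]
side table z -1.656868368514779
 carton 1189 z [55.1 57.9 61. ] ((465.74151611328125, 74.08568572998047), (153.7667999267578, 111.82595825195312), 83.82278442382812)
[[401.8999938964844, 3.700000047683716], [513.0999755859375, -8.399999618530273], [529.5999755859375, 144.5], [418.3999938964844, 156.5]]
 rail n [0.99993855 0.0110856 ] yaw 0.011085825 z 27.371974631224987 x off pct [667.  667.7 673.3 679.5 680.7] L [-237.8  215. ]
  stop n 76 L pct [-181.6 -179.8 -175.6 -171.2  -11. ] e [-161.9  -15.8]
 btn 5 15 182 [ 459.7 -326.7    8.8] [ 470.1 -317.5   10. ] [104.8  86.6   9.9]
 btn 15 24 98 [ 465.2 -318.1   19.6] [ 466.  -317.8   20. ] [27.9 30.1  7.6]
 jar 203 z [62.6 72.6 75.5] ((499.2403869628906, -172.8184051513672), (43.66690444946289, 45.538814544677734), 3.854732036590576)
[[475.8999938964844, -151.60000610351562], [479.0, -197.0], [522.5999755859375, -194.10000610351562], [519.5, -148.60000610351562]]
```

```bash
python3 - <<'E'
from h import *
import pickle
s=pickle.load(open("scene0.pkl","rb"))
C=cloud(s)
for n,(a,b,c,d),lo,hi in(("cup",(347,98,380,142),55,95),("small",(392,140,448,192),42,56)):
    P=C[b:d,a:c].reshape(-1,3);Q=P[(P[:,2]>lo)&(P[:,2]<hi)];print(n,cv2.minAreaRect(Q[:,:2].astype(np.float32)))
E
python3 -m handwheel '[[0.2,-0.3,0,-0.1],[0.4,-0.6,0,-0.3],[0.6,-0.9,0,-0.5],[0.75,-1,0,-0.731],[0.75,-1,0,-0.731],[0.75,-1,0,-0.731],[0.75,-1,0,-0.731],[0.75,-1,0,-0.731],[0.75,-1,0,-0.731]]' 1
```

```text
cup ((443.25628662109375, 367.0899963378906), (67.33842468261719, 67.60902404785156), 31.62660026550293)
small ((644.2322998046875, 391.1834411621094), (94.15746307373047, 93.53217315673828), 71.54576110839844)
t: 1.23
eef_pos: [474.3, 273.8, 206.9]
ee_rot: [0.702, 0.712, -0.0, -0.0]
ft_force: [0.4, 0.5, 0.5]
gripper_width: 85.4
finger_force: 0.0
```

```bash
python3 -m handwheel '[[0,-0.15,0,0],[0,-0.28,-0.1,0],[0,-0.28,-0.3,0],[0,-0.28,-0.5,0],[0,-0.28,-0.607,0],[0,-0.28,-0.607,0],[0,-0.31,-0.607,0],[0,-0.34,-0.607,0],[0,-0.37,-0.607,0],[0,-0.4,-0.607,0],[0,-0.43,-0.607,0],[0,-0.46,-0.607,0],[0,-0.49,-0.607,0],[0,-0.52,-0.607,0],[0,-0.55,-0.607,0],[0,-0.58,-0.607,0],[0,-0.61,-0.607,0],[0,-0.63,-0.607,0],[0,-0.63,-0.607,0]]'
python3 - <<'E'
from h import *
s=snap("scene");save(s,"a.png");C=cloud(s)
P=C[140:260,200:345].reshape(-1,3);h=cv2.cvtColor(s["img"],cv2.COLOR_RGB2HSV)[140:260,200:345].reshape(-1,3)
Q=P[(P[:,2]>54)&(P[:,2]<66)&(P[:,1]>-130)]
print(cv2.boxPoints(cv2.minAreaRect(Q[:,:2].astype(np.float32))).round(1).tolist())
E
```

```text
t: 3.6
eef_pos: [475.1, 83.2, 25.1]
ee_rot: [0.704, 0.711, -0.0, -0.0]
ft_force: [-0.6, 0.3, 0.6]
gripper_width: 85.4
finger_force: 0.0
[[400.8999938964844, 7.400000095367432], [513.5999755859375, -5.599999904632568], [530.9000244140625, 144.1999969482422], [418.29998779296875, 157.1999969482422]]
```

View pics/a.png

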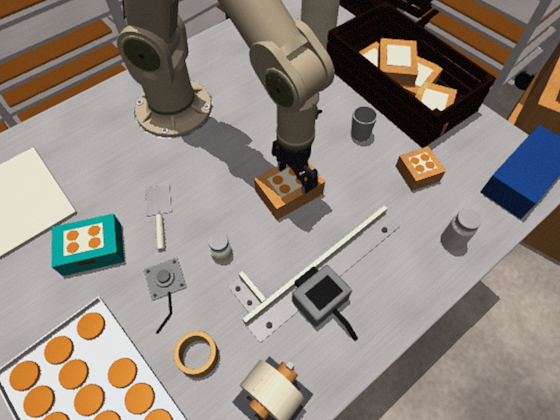

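The gripper is drawn at (297,180), over the carton, which seems not to have moved. That doesn't fit the reported pose, so I'm checking from the side.

```bash
python3 - <<'E'
from h import *
a=snap("scene")["img"][120:240,220:360];b=snap("side")["img"][120:240,190:330]
cv2.imwrite("pics/b.png",cv2.resize(np.hstack([a,b]),None,fx=2.85,fy=2.85,interpolation=cv2.INTER_CUBIC)[...,::-1])
print(r.observe())
E
```

```text
{'t': 3.75, 'joint_positions': array([-0.6238496 ,  0.27431475,  0.43786453,  1.98805024, -0.14639993,
        0.90922795, -0.09881995]), 'qvel': array([-0.00197724,  0.00098557,  0.00142045, -0.00218488, -0.00027635,
        0.00021813,  0.00011547]), 'joint_efforts': array([ 2.42329258e-01, -4.38866508e+01,  4.54660311e+00, -2.94843346e+01,
        3.24591331e-02,  4.05963117e-03,  5.03901640e-03]), 'eef_pos': array([475.11166731,  84.15073173,  25.08217022]), 'ee_rot': array([ 7.03109524e-01,  7.11081558e-01,  6.27626606e-05, -1.05605746e-04]), 'ft_force': array([-0.22981376,  0.47921433,  0.27498554]), 'ft_torque': array([ 0.00841272, -0.00885505,  0.02204277]), 'finger_force': 0.0, 'gripper_width': 85.40673533388869}
```

View pics/b.png

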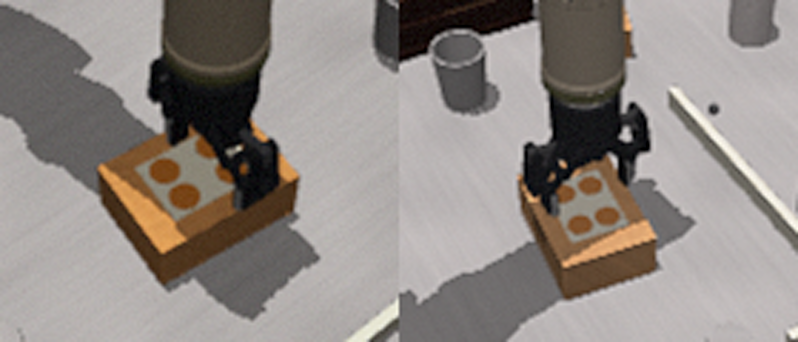

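Both crops show the fingertips on or above the carton's top. In the scene view the +x fingertip is near (306,191), and in the side view it's near (272,183). I'll use depth to find where the fingers really are.

```bash
python3 - <<'E'
from h import *
for n in("scene","side"):
    s=snap(n);C=cloud(s);dark=s["img"].max(2)<60
    P=C[dark&(s["depth"]>0)];P=P[(abs(P[:,0]-475)<90)&(abs(P[:,1]-83)<90)&(P[:,2]>0)&(P[:,2]<200)]
    for lo in range(0,160,15):
        q=P[(P[:,2]>=lo)&(P[:,2]<lo+15)]
        if len(q)>3: print(n,lo,len(q),np.percentile(q[:,:2],[5,50,95],axis=0).round(0).tolist())
s=snap("wrist");save(s,"w.png");print(s["T_tool_cam"].round(3).tolist());C=cloud(s)
print("wrist centre depth pts",C[100:420:60,100:500:80].round(0).tolist())
E
```

```text
scene 45 9 [[414.0, 2.0], [446.0, 6.0], [523.0, 108.0]]
scene 60 21 [[430.0, 75.0], [432.0, 83.0], [528.0, 106.0]]
scene 75 37 [[430.0, 73.0], [432.0, 79.0], [530.0, 90.0]]
scene 90 18 [[428.0, 72.0], [431.0, 75.0], [531.0, 83.0]]
scene 105 90 [[409.0, 71.0], [526.0, 77.0], [548.0, 92.0]]
scene 120 122 [[411.0, 67.0], [513.0, 74.0], [546.0, 93.0]]
scene 135 97 [[412.0, 66.0], [506.0, 73.0], [545.0, 93.0]]
scene 150 162 [[416.0, 66.0], [515.0, 76.0], [543.0, 92.0]]
side 30 7 [[410.0, 74.0], [412.0, 86.0], [414.0, 101.0]]
side 60 11 [[421.0, 75.0], [518.0, 81.0], [519.0, 91.0]]
side 75 22 [[419.0, 72.0], [471.0, 80.0], [522.0, 92.0]]
side 90 18 [[418.0, 71.0], [472.0, 75.0], [523.0, 85.0]]
side 105 86 [[403.0, 69.0], [434.0, 75.0], [540.0, 92.0]]
side 120 110 [[403.0, 66.0], [440.0, 72.0], [538.0, 94.0]]
side 135 112 [[405.0, 63.0], [457.0, 71.0], [535.0, 83.0]]
side 150 159 [[407.0, 64.0], [443.0, 75.0], [536.0, 90.0]]
[[-0.001, -0.951, -0.31, 79.775], [1.0, -0.001, 0.001, 1.623], [-0.001, -0.31, 0.951, -166.335], [0.0, 0.0, 0.0, 1.0]]
wrist centre depth pts [[[383.0, 157.0, -0.0], [425.0, 158.0, 1.0], [466.0, 158.0, -0.0], [507.0, 159.0, -0.0], [549.0, 159.0, -0.0]], [[378.0, 126.0, -1.0], [439.0, 138.0, 59.0], [469.0, 139.0, 61.0], [499.0, 139.0, 59.0], [529.0, 139.0, 60.0]], [[373.0, 91.0, -0.0], [437.0, 114.0, 60.0], [469.0, 114.0, 59.0], [500.0, 115.0, 60.0], [557.0, 93.0, -0.0]], [[368.0, 52.0, -0.0], [435.0, 88.0, 60.0], [468.0, 88.0, 60.0], [502.0, 88.0, 60.0], [562.0, 54.0, 0.0]], [[427.0, 98.0, 110.0], [433.0, 59.0, 61.0], [468.0, 58.0, 60.0], [504.0, 58.0, 60.0], [520.0, 90.0, 100.0]], [[433.0, 92.0, 124.0], [455.0, 101.0, 133.0], [472.0, 95.0, 127.0], [490.0, 96.0, 127.0], [506.0, 101.0, 133.0]]]
```

View pics/w.png

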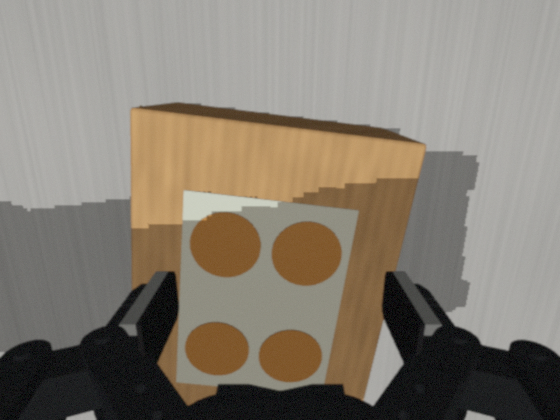

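The depth shows the fingers inside the carton with no contact force, and the carton exactly where it started. I can't take that contact behaviour for granted, so I'll back out the way I came in, then test with a slow push and watch the force.

```bash
python3 -m handwheel '[[0,0.06,0,0],[0,0.12,0,0],[0,0.18,0,0],[0,0.24,0,0],[0,0.30,0,0],[0,0.37,0,0],[0,0.37,0,0]]'
cat >> h.py <<'E'
def carton(show=True):
    out=[]
    for n in("scene","side"):
        s=snap(n);C=cloud(s);h=cv2.cvtColor(s["img"],cv2.COLOR_RGB2HSV)
        m=(C[...,2]>54)&(C[...,2]<65)&(C[...,0]>380)&(C[...,0]<680)&(C[...,1]<230)&(C[...,1]>-165)&(h[...,2]>60)
        m=m.astype(np.uint8);k,l,st,_=cv2.connectedComponentsWithStats(m)
        Q=C[l==1+np.argmax(st[1:,4])]
        b=cv2.boxPoints(cv2.minAreaRect(Q[:,:2].astype(np.float32)))
        e=[b[i]-b[i-1] for i in range(4)];L=max(e,key=lambda v:np.hypot(*v));L=L*np.sign(L[1])
        print(n,"c",b.mean(0).round(1),"yaw",round(float(-np.arctan2(L[0],L[1])),3),"z",np.median(Q[:,2]).round(1),"len",np.hypot(*L).round(1),b.round(0).tolist())
    print(r.observe()["eef_pos"].round(1),r.observe()["t"])
E
python3 -c "
from h import *
carton()"
```

```text
t: 4.78
eef_pos: [474.8, 197.2, 25.0]
ee_rot: [0.702, 0.712, 0.0, -0.0]
ft_force: [-0.3, -1.1, -0.1]
gripper_width: 85.5
finger_force: 0.0
scene c [465.6  75.9] yaw -0.107 z 60.0 len 151.4 [[402.0, 7.0], [513.0, -5.0], [529.0, 145.0], [418.0, 157.0]]
side c [465.7  74.3] yaw -0.109 z 57.8 len 153.9 [[402.0, 4.0], [512.0, -8.0], [529.0, 145.0], [419.0, 157.0]]
[475.1 194.6  24.9] 4.875
```

The carton hasn't moved at all. Next test: shut fingers, a short push on the same end.

```bash
python3 -m handwheel '[[0,0,0,0],[0,0,0,0],[0,0,0,0],[0,0,0,0],[0,-0.04,0,0],[0,-0.08,0,0],[0,-0.11,0,0],[0,-0.14,0,0],[0,-0.17,0,0]]' 0
python3 -c "
from h import *
carton()
s=r.snapshot('wrist');save(s,'w2.png')"
```

```text
t: 6.0
eef_pos: [475.1, 143.4, 25.1]
ee_rot: [0.703, 0.711, 0.0, -0.0]
ft_force: [0.5, 2.0, 0.0]
gripper_width: 0.0
finger_force: 0.8
scene c [464.5  58.5] yaw -0.118 z 60.0 len 154.2 [[399.0, -11.0], [512.0, -25.0], [530.0, 128.0], [417.0, 142.0]]
side c [466.   56.5] yaw -0.125 z 57.9 len 162.2 [[401.0, -17.0], [511.0, -31.0], [531.0, 130.0], [421.0, 144.0]]
[475.2 142.4  25.1] 6.1
```

View pics/w2.png

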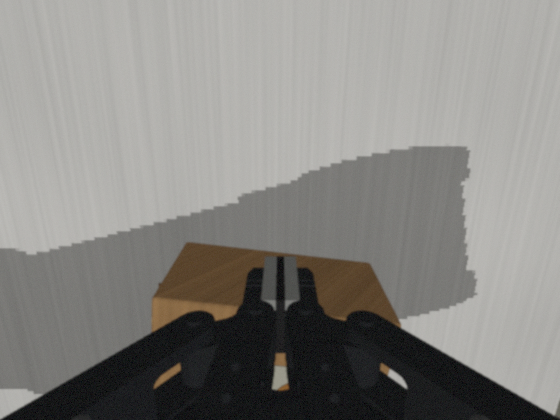

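With the fingers shut, contact is real: the carton's end moved with them by about 18 mm. So all pushes will be made with shut fingers. The near side is close to the inner reach limit, so I'm testing that limit in free space.

```bash
python3 -m handwheel '[[0,0.1,0,0],[-0.15,0.1,0,0],[-0.3,0.1,0,0],[-0.45,0.1,0,0],[-0.5,0.1,0,0],[-0.5,0.1,0,0],[-0.5,0.1,0,0]]'
python3 -c "
from h import *
o=r.observe();print(o['joint_positions'].round(2),o['eef_pos'],np.hypot(*o['eef_pos'][:2]))"
```

```text
t: 7.02
eef_pos: [326.7, 174.1, 25.5]
ee_rot: [0.703, 0.711, 0.001, 0.0]
ft_force: [-0.1, 0.1, 0.8]
gripper_width: 0.0
finger_force: 0.0
[-0.91  0.02  0.34  2.25 -0.01  0.87 -0.55] [326.70595807 174.09820444  25.527632  ] 370.19855189653947
```

```bash
python3 -m handwheel '[[0.1,-0.15,0,0],[0.16,-0.33,0,0],[0.17,-0.54,0,0],[0.17,-0.547,0,0],[0.17,-0.547,0,0],[0.19,-0.547,0,0],[0.21,-0.547,0,0],[0.23,-0.547,0,0],[0.25,-0.547,0,0],[0.25,-0.547,0,0]]'
python3 -c "
from h import *
carton()"
```

```text
t: 8.28
eef_pos: [400.6, 9.7, 25.0]
ee_rot: [0.703, 0.711, -0.0, 0.0]
ft_force: [0.0, -1.2, 0.2]
gripper_width: -0.3
finger_force: 0.1
scene c [471.6  57.9] yaw -0.066 z 60.0 len 151.3 [[410.0, -14.0], [523.0, -21.0], [533.0, 130.0], [420.0, 137.0]]
side c [467.2  55.6] yaw -0.057 z 57.9 len 152.1 [[403.0, -17.0], [523.0, -24.0], [532.0, 128.0], [411.0, 135.0]]
[400.4   9.7  25.1] 8.375
```

```bash
python3 -m handwheel '[[0.015,0,0,0],[0.03,0,0,0],[0.03,0,0,0],[-0.02,0,0,0],[-0.02,0.155,0,0],[0,0.155,0,0],[0.03,0.155,0,0],[0.06,0.155,0,0],[0.09,0.155,0,0],[0.12,0.155,0,0],[0.15,0.155,0,0],[0.15,0.155,0,0]]'
python3 -c "
from h import *
carton()"
```

```text
t: 9.88
eef_pos: [445.8, 55.2, 25.0]
ee_rot: [0.704, 0.71, -0.0, 0.0]
ft_force: [-0.1, -0.2, 1.5]
gripper_width: -0.0
finger_force: 0.6
scene c [512.   60.8] yaw 0.013 z 60.0 len 151.8 [[455.0, 136.0], [457.0, -16.0], [569.0, -14.0], [567.0, 137.0]]
side c [508.   57.9] yaw 0.016 z 57.7 len 151.8 [[446.0, 133.0], [449.0, -19.0], [570.0, -17.0], [567.0, 135.0]]
[445.6  55.4  25. ] 9.975
```

```bash
python3 -m handwheel '[[-0.02,0,0,0],[-0.02,0.015,0,0],[0.02,0.015,0,0],[0.06,0.015,0,0],[0.1,0.015,0,0],[0.14,0.015,0,0],[0.18,0.015,0,0],[0.22,0.015,0,0],[0.25,0.015,0,0],[0.28,0.015,0,0],[0.28,0.015,0,0]]'
python3 -c "
from h import *
carton()"
```

```text
t: 11.35
eef_pos: [530.2, 60.5, 25.2]
ee_rot: [0.703, 0.711, 0.0, 0.001]
ft_force: [-0.3, -0.3, 0.7]
gripper_width: -0.2
finger_force: 0.0
scene c [597.  60.] yaw 0.012 z 59.9 len 151.1 [[540.0, 135.0], [541.0, -16.0], [655.0, -15.0], [653.0, 136.0]]
side c [597.2  58. ] yaw 0.007 z 57.6 len 152.3 [[540.0, 134.0], [541.0, -18.0], [654.0, -18.0], [653.0, 135.0]]
[529.5  60.6  25.2] 11.45
```

```bash
python3 -m handwheel '[[0.02,0,0,0],[0.04,0,0,0],[0.04,0,0,0],[-0.06,0,0,0],[-0.06,0.2,0,0],[-0.06,0.4,0,0],[0.14,0.4,0,0],[0.26,0.4,0,0],[0.26,0.4,0,0],[0.26,0.34,0,0],[0.26,0.3,0,0],[0.26,0.26,0,0],[0.26,0.22,0,0],[0.26,0.18,0,0],[0.26,0.14,0,0],[0.26,0.10,0,0],[0.26,0.10,0,0]]'
python3 -c "
from h import *
carton()"
```

```text
t: 13.58
eef_pos: [607.2, 88.4, 25.1]
ee_rot: [0.704, 0.71, -0.0, 0.0]
ft_force: [-0.6, 0.4, 0.4]
gripper_width: 0.3
finger_force: 0.0
scene c [610.    3.7] yaw 0.017 z 59.9 len 156.0 [[553.0, 81.0], [556.0, -75.0], [667.0, -73.0], [664.0, 83.0]]
side c [610.6   2.6] yaw 0.016 z 57.7 len 160.2 [[553.0, 82.0], [555.0, -78.0], [668.0, -77.0], [666.0, 84.0]]
[607.   90.1  24.9] 13.675
```

```bash
python3 -m handwheel '[[0,-0.04,0,0],[0,-0.08,0,0],[0,-0.12,0,0],[0,-0.16,0,0],[0,-0.2,0,0],[0,-0.23,0,0],[0,-0.26,0,0],[0,-0.27,0,0],[0,-0.27,0,0]]'
python3 -c "
from h import *
carton()"
```

```text
t: 14.8
eef_pos: [607.2, 9.2, 25.2]
ee_rot: [0.703, 0.711, -0.0, 0.0]
ft_force: [-0.0, 0.7, -0.3]
gripper_width: 0.3
finger_force: 0.0
scene c [610.4 -74.8] yaw 0.023 z 59.9 len 157.0 [[553.0, 2.0], [557.0, -155.0], [668.0, -152.0], [664.0, 5.0]]
side c [611.2 -76.1] yaw 0.021 z 57.9 len 157.9 [[553.0, 2.0], [557.0, -156.0], [669.0, -154.0], [666.0, 4.0]]
[607.2   9.7  25.2] 14.9
```

```bash
python3 -m handwheel '[[0,-0.01,0,0],[0,-0.02,0,0],[0,-0.027,0,0],[0,-0.034,0,0],[0,-0.034,0,0]]'; python3 -m handwheel '[[0,-0.006,0,0],[0,-0.006,0,0]]'
```

```text
t: 15.52
eef_pos: [607.1, -1.0, 25.1]
ee_rot: [0.703, 0.711, -0.0, 0.0]
ft_force: [-0.1, 0.8, 0.7]
gripper_width: 0.3
finger_force: 0.4
t: 15.78
eef_pos: [607.3, -1.2, 25.1]
ee_rot: [0.703, 0.711, 0.001, -0.0]
ft_force: [-0.2, 4.4, 0.2]
gripper_width: 0.5
finger_force: 2.5
```

```bash
python3 -m handwheel '[[0,-0.008,0,0],[0,-0.008,0,0],[0,-0.008,0,0]]'; python3 -m handwheel '[[0,0.06,0,0],[-0.15,0.06,0,0],[-0.29,0.06,0,0],[-0.29,0.06,0,0],[-0.29,-0.1,0,0],[-0.29,-0.26,0,0],[-0.29,-0.26,0,0],[-0.25,-0.26,0,0],[-0.23,-0.26,0,0],[-0.215,-0.26,0,0],[-0.205,-0.26,0,0],[-0.2,-0.26,0,0],[-0.2,-0.26,0,0]]'
```

```text
t: 16.15
eef_pos: [607.9, -1.4, 25.4]
ee_rot: [0.702, 0.712, 0.002, -0.001]
ft_force: [1.2, 9.4, 0.7]
gripper_width: -0.1
finger_force: 4.9
t: 17.77
eef_pos: [545.5, -81.5, 24.7]
ee_rot: [0.703, 0.711, -0.001, -0.002]
ft_force: [-7.3, 3.6, 5.4]
gripper_width: -0.1
finger_force: 4.2
```

```bash
python3 -m handwheel '[[0.007,0,0,0],[0.007,0,0,0]]'; python3 -m handwheel '[[0.007,0,0,0],[0.007,0,0,0]]'; python3 -c "
from h import *
carton()"
```

```text
t: 18.02
eef_pos: [546.3, -81.7, 24.2]
ee_rot: [0.703, 0.711, -0.002, -0.003]
ft_force: [-9.5, 2.5, 3.4]
gripper_width: -0.3
finger_force: 4.9
t: 18.27
eef_pos: [546.4, -81.7, 23.9]
ee_rot: [0.703, 0.711, -0.003, -0.004]
ft_force: [-17.9, 2.5, 11.8]
gripper_width: -0.2
finger_force: 9.1
scene c [613.3 -87.9] yaw 0.011 z 60.0 len 150.7 [[557.0, -13.0], [559.0, -164.0], [670.0, -163.0], [668.0, -12.0]]
side c [614.2 -90.4] yaw 0.006 z 57.9 len 148.3 [[558.0, -17.0], [558.0, -165.0], [671.0, -164.0], [670.0, -16.0]]
[546.4 -81.7  23.9] 18.375
```

```bash
python3 -m handwheel '[[-0.08,0,0,0],[-0.08,0.15,0,0],[-0.08,0.35,0,0],[-0.08,0.37,0,0],[0.1,0.37,0,0],[0.2,0.37,0,0],[0.2,0.37,0,0],[0.2,0.3,0,0],[0.2,0.28,0,0],[0.2,0.27,0,0],[0.2,0.265,0,0],[0.2,0.265,0,0]]'; python3 -m handwheel '[[0,-0.008,0,0],[0,-0.008,0,0]]';python3 -m handwheel '[[0,-0.008,0,0],[0,-0.008,0,0]]'
```

```text
t: 19.88
eef_pos: [610.3, -1.3, 25.2]
ee_rot: [0.703, 0.711, 0.0, -0.001]
ft_force: [-3.0, 5.2, 2.6]
gripper_width: 0.1
finger_force: 2.6
t: 20.12
eef_pos: [610.3, -1.3, 25.2]
ee_rot: [0.702, 0.712, 0.001, -0.002]
ft_force: [-5.0, 9.2, 3.2]
gripper_width: 0.2
finger_force: 5.1
t: 20.38
eef_pos: [610.3, -1.4, 25.2]
ee_rot: [0.701, 0.713, 0.002, -0.003]
ft_force: [-5.2, 16.1, 4.0]
gripper_width: 0.1
finger_force: 7.6
```

```bash
python3 -m handwheel '[[0,0.06,0,0],[0,0.06,0.2,0],[0,0.06,0.4,0],[0,0.06,0.58,0],[0,-0.1,0.58,0],[0,-0.3,0.58,0],[0,-0.45,0.58,0],[0,-0.45,0.58,0],[0,-0.45,0.58,0]]'; python3 - <<'E'
from h import *
carton()
s=snap("wrist");save(s,"w3.png")
import pickle;pickle.dump(s,open("w3.pkl","wb"))
E
```

```text
t: 21.5
eef_pos: [611.3, -142.6, 199.0]
ee_rot: [0.703, 0.711, 0.0, -0.0]
ft_force: [0.5, 1.2, -1.1]
gripper_width: 0.3
finger_force: 0.0
scene c [613.7 -87.2] yaw 0.006 z 60.0 len 151.1 [[557.0, -12.0], [558.0, -163.0], [670.0, -162.0], [669.0, -11.0]]
side c [614.3 -88.7] yaw 0.009 z 57.8 len 152.5 [[558.0, -13.0], [559.0, -165.0], [671.0, -164.0], [670.0, -12.0]]
[ 611.6 -141.2  198.9] 21.6
```

View pics/w3.png

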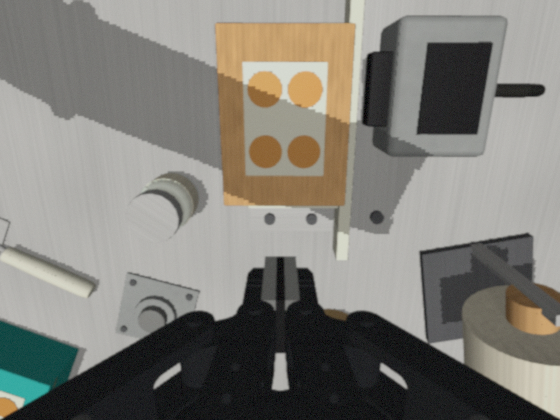

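The wrist view shows the carton (217-355, 22-207) tight against the rail on its right edge and the end stop at row 208, with the jar at (165,205) untouched. The button cap is at (153,315).

```bash
python3 - <<'E'
from h import *
import pickle
s=pickle.load(open("w3.pkl","rb"))
print(ray(s,[[153,315]],22))
C=cloud(s);P=C[295:335,125:180].reshape(-1,3)
for lo,hi in((14,19),(19,30)):
    q=P[(P[:,2]>lo)&(P[:,2]<hi)];print(len(q),np.median(q,0),(q.max(0)+q.min(0))/2,np.ptp(q,axis=0))
E
```

```text
[[ 472.16150803 -305.89226466   22.        ]]
88 [ 474.23254549 -302.64818411   16.92492723] [ 468.52683615 -308.45360192   16.53427932] [30.37823945 20.6397635   4.83668406]
473 [ 467.90900926 -312.91916075   21.40397305] [ 468.43788638 -314.76019446   21.13151571] [30.34040752 31.33346114  4.24637381]
```

```bash
python3 -m handwheel '[[-0.15,-0.2,0,0],[-0.3,-0.4,0,0],[-0.482,-0.577,0,0],[-0.482,-0.577,0,0],[-0.482,-0.577,-0.2,0],[-0.482,-0.577,-0.4,0],[-0.482,-0.577,-0.513,0],[-0.482,-0.577,-0.56,0],[-0.482,-0.577,-0.56,0]]'; python3 -m handwheel '[[0,0,-0.02,0],[0,0,-0.035,0],[0,0,-0.035,0]]'; python3 -m handwheel '[[0,0,-0.01,0],[0,0,-0.01,0]]'
```

```text
t: 22.78
eef_pos: [467.0, -315.6, 31.1]
ee_rot: [0.703, 0.711, -0.0, -0.0]
ft_force: [0.7, -0.3, 1.4]
gripper_width: 0.2
finger_force: 0.0
t: 23.15
eef_pos: [466.9, -316.1, 20.8]
ee_rot: [0.703, 0.711, 0.0, 0.0]
ft_force: [0.1, 0.1, 0.5]
gripper_width: -0.2
finger_force: 0.0
t: 23.4
eef_pos: [466.6, -316.1, 17.5]
ee_rot: [0.703, 0.711, -0.0, -0.0]
ft_force: [-0.4, 1.1, 0.1]
gripper_width: -0.2
finger_force: 0.0
```

```bash
for i in 1 2; do python3 -m handwheel '[[0,0,-0.008,0],[0,0,-0.008,0]]'|grep -E "eef|force"; done
```

```text
eef_pos: [466.6, -316.1, 15.0]
ft_force: [-0.5, -0.1, 1.0]
finger_force: 0.0
eef_pos: [466.6, -316.0, 12.6]
ft_force: [0.3, 0.5, 0.3]
finger_force: 0.0
```

```bash
python3 - <<'E'
from h import *
a=snap("scene")["img"][220:320,115:225];b=snap("side")["img"][240:340,265:375]
cv2.imwrite("pics/c.png",cv2.resize(np.hstack([a,b]),None,fx=3.6,fy=3.6,interpolation=cv2.INTER_CUBIC)[...,::-1])
E
```

```text
(no output)
```

View pics/c.png

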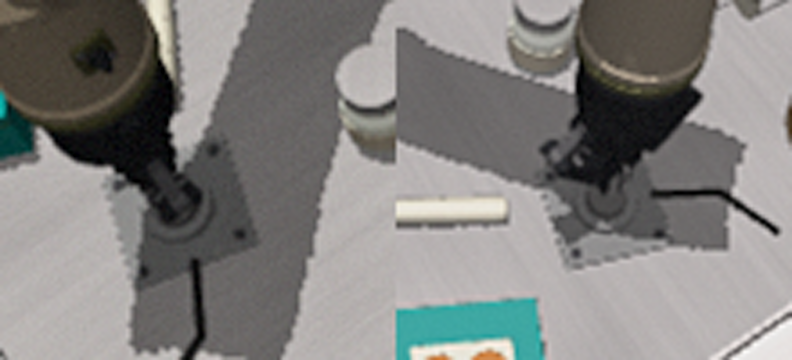

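The crop shows the tips at the button centre, (178,215) in the left half and (605,195) in the right, with still no force. I'll go down in small steps, watching the force.

```bash
for i in 1 2; do python3 -m handwheel '[[0,0,-0.007,0],[0,0,-0.007,0]]'|grep -E "t:|eef|force"; done
```

```text
t: 24.25
eef_pos: [466.6, -316.0, 10.5]
ee_rot: [0.703, 0.711, -0.0, -0.0]
ft_force: [-0.1, 0.3, 0.0]
finger_force: 0.0
t: 24.5
eef_pos: [466.6, -316.1, 8.4]
ee_rot: [0.703, 0.711, -0.0, -0.0]
ft_force: [-0.2, 0.3, 0.2]
finger_force: 0.0
```

Still no contact. One explanation fits both misses: the finger ends sit higher than the reported TCP. I'll check that from the depth pictures (wrist picture saved earlier, side view now).

```bash
python3 - <<'E'
from h import *
import pickle
s=pickle.load(open("w3.pkl","rb"));C=cloud(s)
for v in range(254,300,6): print(v,C[v,[268,275,287,293]].round(0).tolist())
for n in("scene","side"):
    s=snap(n);C=cloud(s);o=r.observe()["eef_pos"]
    dark=(s["img"].max(2)<75)&(s["depth"]>0)&(np.hypot(C[...,0]-o[0],C[...,1]-o[1])<30)
    P=C[dark]
    for lo in range(0,90,8):
        q=P[(P[:,2]>=lo)&(P[:,2]<lo+8)]
        if len(q)>2: print(n,lo,len(q),q.mean(0).round(0),np.ptp(q,axis=0).round(0))
E
```

```text
254 [[601.0, -239.0, 1.0], [609.0, -239.0, -0.0], [623.0, -239.0, -0.0], [630.0, -239.0, -1.0]]
260 [[608.0, -130.0, 231.0], [611.0, -130.0, 231.0], [616.0, -130.0, 231.0], [619.0, -129.0, 232.0]]
266 [[608.0, -130.0, 236.0], [611.0, -130.0, 236.0], [616.0, -130.0, 236.0], [619.0, -130.0, 236.0]]
272 [[609.0, -130.0, 241.0], [611.0, -130.0, 240.0], [616.0, -129.0, 242.0], [618.0, -130.0, 241.0]]
278 [[609.0, -130.0, 245.0], [611.0, -130.0, 246.0], [616.0, -130.0, 246.0], [618.0, -130.0, 246.0]]
284 [[609.0, -130.0, 250.0], [611.0, -130.0, 250.0], [616.0, -130.0, 249.0], [618.0, -130.0, 250.0]]
290 [[609.0, -130.0, 254.0], [611.0, -130.0, 254.0], [616.0, -130.0, 254.0], [618.0, -130.0, 253.0]]
296 [[609.0, -130.0, 257.0], [611.0, -130.0, 258.0], [616.0, -131.0, 257.0], [618.0, -130.0, 258.0]]
scene 0 53 [ 478. -313.    4.] [53. 57.  6.]
scene 8 66 [ 475. -315.   12.] [38. 45.  7.]
scene 16 14 [ 476. -320.   20.] [16. 24.  7.]
scene 72 3 [ 478. -317.   77.] [ 2. 20.  3.]
scene 80 14 [ 484. -317.   84.] [18. 26.  7.]
scene 88 8 [ 488. -319.   91.] [12. 23.  7.]
side 0 12 [ 445. -316.    5.] [10. 23.  7.]
side 8 21 [ 457. -324.   12.] [17. 40.  8.]
side 16 35 [ 461. -323.   20.] [25. 26.  7.]
side 32 4 [ 462. -324.   38.] [12. 11.  4.]
side 40 8 [ 461. -325.   45.] [26.  8.  7.]
side 48 9 [ 464. -326.   52.] [25.  5.  7.]
side 56 7 [ 462. -326.   59.] [19.  5.  4.]
side 64 7 [ 464. -327.   68.] [19.  7.  6.]
side 72 10 [ 460. -328.   77.] [31.  7.  5.]
side 80 44 [ 454. -322.   85.] [53. 25.  7.]
side 88 9 [ 459. -326.   91.] [54. 19.  6.]
```

That explains both misses. With the TCP reported at z=199, the shut fingers end at about z=229, so the tips are about 30 mm behind the stated TCP. The tips are now near z=38, and the button top should be met at a reported z of about -8. Going on down gently.

```bash
python3 -m handwheel '[[0,0,-0.02,0],[0,0,-0.04,0],[0,0,-0.045,0],[0,0,-0.045,0]]'|grep -E "eef|ft_f"; for i in 1 2 3; do python3 -m handwheel '[[0,0,-0.007,0],[0,0,-0.007,0]]'|grep -E "t:|eef_pos|ft_f"; done
```

```text
eef_pos: [466.7, -316.1, -4.9]
ft_force: [-0.1, 1.3, 3.6]
t: 25.35
eef_pos: [466.7, -316.1, -7.0]
ee_rot: [0.703, 0.711, 0.0, -0.0]
ft_force: [-1.1, 1.5, 4.5]
t: 25.6
eef_pos: [466.8, -316.1, -8.1]
ee_rot: [0.703, 0.711, 0.0, -0.0]
ft_force: [-4.8, 4.0, 15.5]
t: 25.85
eef_pos: [467.0, -316.2, -8.5]
ee_rot: [0.703, 0.711, 0.001, 0.0]
ft_force: [-10.1, 9.6, 34.4]
```

The button met its hard stop after the spring's 4–5 N, so it is fully down. Letting go and checking the scene.

```bash
python3 -m handwheel '[[0,0,0.04,0],[0,0,0.15,0],[0,0,0.35,0],[0,0,0.55,0],[-0.1,-0.2,0.6,0],[-0.1,-0.2,0.6,0],[-0.1,-0.2,0.6,0]]'; python3 - <<'E'
from h import *
carton()
s=snap("scene");save(s,"f.png");C=cloud(s)
P=C[255:302,140:190].reshape(-1,3);q=P[(P[:,2]>15)&(P[:,2]<35)];print("button top",len(q),np.percentile(q[:,2],[50,90]))
P=C[228:266,203:236].reshape(-1,3);q=P[(P[:,2]>60)&(P[:,2]<85)];print("jar",cv2.minAreaRect(q[:,:2].astype(np.float32)))
E
```

```text
t: 26.72
eef_pos: [436.0, -376.5, 168.3]
ee_rot: [0.704, 0.71, -0.0, -0.0]
ft_force: [-0.3, 0.2, 0.7]
gripper_width: -0.3
finger_force: 0.0
scene c [613.2 -87.6] yaw 0.01 z 60.0 len 150.3 [[557.0, -13.0], [558.0, -163.0], [670.0, -162.0], [668.0, -12.0]]
side c [607.5 -88.2] yaw 0.032 z 58.0 len 150.7 [[555.0, -14.0], [560.0, -165.0], [659.0, -162.0], [655.0, -11.0]]
[ 437.1 -374.8  167.7] 26.825
button top 146 [21.40939418 23.55494533]
jar ((499.66387939453125, -171.07981872558594), (45.50806427001953, 45.29988098144531), 47.75254821777344)
```

View pics/f.png

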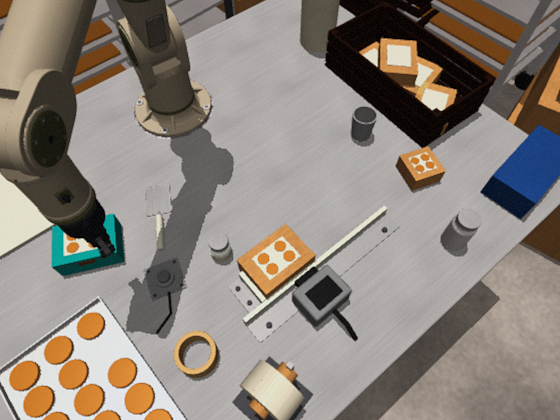

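The carton sits at (277,262) in the corner. The button is back up, and the jar (220,247), tape, scraper and cup are where they were. The gripper hangs clear over the turquoise carton.

```bash
python3 -c "
from bench import r
print(r.job_done())"
```

```text
the job is handed in; nothing more can be done
None
```

I pushed the carton flush into the corner against the back rail and end stop, then pressed the start button down to its hard stop and let it spring back; the job was handed in at about 27 s, with the jar measured as unmoved and the other things looking undisturbed in the last picture.

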